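Fit the backrest and snap the locking cap on a remote-control stand

ROBOT

A 6-joint arm with a two-finger parallel gripper is mounted at the origin on the work surface. World frame = base frame: x ahead of the robot, y to its left, z up, the work surface at z = 0. Lengths are in m, angles in degrees, forces in N, time in s.
With the tool pointing down it reaches from about 0.275 to 0.825 m from the base axis. Payload 4.9 kg.
Tool frame: the origin (TCP) lies where the fingers leave the gripper's body, on its centre line; the fingertips stand 73 mm ahead of it and the grasp point (between the pads) lies 54 mm ahead of it (grasp_offset is the distance from the TCP to the grasp point, in m); y points along the fingers, z is the direction in which the jaws open and shut, and the axes are right-handed (so a half turn about y gives the same grasp; the last joint's range is limited). The gripper opens to 85 mm and grips with 20 to 120 N. Pads are 22 mm wide; open, the fingers measure 114 mm over their backs; the gripper's body (76 mm by 85 mm) begins 54 mm behind the grasp point. The pads swing forward as they close: fully open they stand 13 mm farther back than shut.
Start: joints at [68.915, 18.69, -11.035, 60.275, 0, 82.311], TCP at [0.127, 0.535, 0.304] pointing down, gripper open.
Joint ranges: [-152.03, 152.03], [-55.5, 102.48], [-74.3, 77.21], [-110.64, 120.58], [-84.22, 78.4], [-180, 180]. Speed limits (degrees/s): [147.25, 147.25, 180, 180, 180, 180].

INTERFACE

Orientations are given as [roll, pitch, yaw] about the fixed x, y, z axes, in that order (R = Rz(yaw) Ry(pitch) Rx(roll)).
In Python, from station import * gives the robot as it stands.
- The arm moves only by the shell command python3 -m inch 'ROWS' [OPENING]. ROWS is JSON, a list of rows, each a list of 4 numbers: the shift along the tool's x, y, z in units of 50 mm (1.0 is 50 mm), then the turn about the tool's y in units of 5 degrees (1.0 is 5 degrees). A call has 1 to 12 rows; each row is the pose to reach, as a shift and turn from the pose measured when the call began, along the tool's axes at that moment; what a row does not reach only later rows make up. A row lasts 1/10 s, in which the tool goes at most 50 mm and 8.59 degrees, less where a joint would pass 70% of its speed; a pose out of reach is approached as far as the arm can. A call with a gripper value outside its range is refused whole. OPENING is the closure in counts, from 0 (fully open) to 255 (shut), set as the call begins (- or left out, the last holds). The fingers move at their own pace and stop on an object; the grip force is fixed at half the most. Time passes only in rows, so rows that repeat a pose let the fingers close. It gives the time, the measured TCP pose, the force and the opening at its end, in the units of the state.
- state(): the state, without advancing time (a new reading comes with each control period).
- snapshot(name): name is "scene" or "top" or "wrist"; returns (picture, depth): 480x640x3 uint8, red, green, blue; 480x640 float32, m along the optical axis (not along the pixel's ray), 0 where there is no reading.
- camera_params(name): a dict with "fov_y" (degrees; the focal length in pixels is half the picture's height over the tangent of half this angle, whatever the lens; pixels are square), "cx", "cy" (the principal point, pixels), "pose" (4x4, takes a point from camera to world coordinates); the wrist camera has in their place "hand_eye" (4x4, takes a point from camera to tool coordinates, whose origin is the TCP and whose axes are the tool frame's). Camera axes: x right, y down, z forward; pixel columns grow to the right and rows downward; lengths in m; the calibration is good to about 2 mm. A picture is of the moment at which its call begins: read the wrist's pose just before it. camera_params takes no time and is no camera call.
- hand_in(): hands the job in, once; it reports no verdict.
The state is a dict: "time": time; "qpos": joint angles; "qd": joint speeds; "joint_efforts": joint torques, N m; "position": TCP position; "eef_rot": TCP orientation; "force": force on the tool from outside, world axes, zero at the start; "ft_torque": the same for the moment, N m; "width": opening from 0.0 (shut) to 1.0 (fully open).
Only numpy, scipy, OpenCV 4.12 (cv2) and the standard library are available. Lean on these libraries where they do the work, as an engineer would, in place of code of your own. Each camera call takes 0.05 s, during which the arm holds its last target. There are 200 camera calls.

TASK

Finish the remote-control stand on the media unit: lift the white backrest out of its tan packing insert and slide its blue tongue all the way down into the slot of the grey base, with its little foot pointing to the stud. Then press the orange cap onto the stud until it clicks down and sits fully home, and keep pushing it down firmly (about 10 N) with the gripper: finish still pressing, without letting go. Leave the cup, the controller, the clip and the coasters where they are.

Things in the scene. Friction and masses are not known exactly. Their poses are not given: they have to be found in the camera images.
- backrest_grip (a point): White backrest, 60 g: upright panel 10 mm thick (x), 60 wide (y), 50 high above its flat underside (the shoulder plane); more under backrest_foot. This point: middle of the panel, 34 mm above the shoulder plane, a good place to grip across the thickness. x towards its foot, z up. It starts upright in the insert, tongue down.
- backrest_foot (a point): Middle of the backrest's shoulder plane, 34 mm below backrest_grip, same axes. Below hangs the blue tongue: 4 mm thick (x), 40 wide (y), 18 deep, rounded lower edge. The foot, 14 mm wide (y) and 4 high, lies on the shoulder plane and reaches 40 mm out along +x.
- slot_mouth (a point): Centre of the slot's mouth in the grey base's top face, 26 mm above the media unit. Slot 7 mm (x) by 43 (y), 20 deep. x points to the stud, 55 mm away; z up. The backrest is home when its shoulders rest on the top face (backrest_foot at this point), foot towards the stud.
- stud_seat (a point): On the stud's axis at the top of the black collar (22 mm across) where the cap's rim comes to rest, 31.5 mm above the media unit, 5.5 above the base's top face. The white stud is 15 mm across, rises 18 mm above this point and tapers to 7 mm over its top 6; four sprung steel balls stand out of its sides. Axes as slot_mouth.
- cap_center (a point): Centre of the orange snap cap, 36 mm across, 30 high, 30 g, hollow, open side down, 17 mm hole in its rim; z up. On the stud it first rests on the balls, its rim about 10 mm above stud_seat; pressed, it resists up to 8 to 14 N, then the force drops as it snaps down and its rim lands on the collar, this point 15 mm above stud_seat.
- base: grey base of the stand, fixed, 130 mm (x) by 84 mm (y) by 26 mm high; origin at the centre of its underside. The slot is 30 mm from the origin to -x, the stud 25 mm to +x; z up
- collar: black collar round the stud's foot, fixed on the base, 22 mm across, 5.5 mm high; origin at the centre of its underside, on the base's top face. Its top, at stud_seat, carries the cap's rim: it feels the push on the seated cap
- insert: tan packing insert (a flat block), fixed, 110 mm (x) by 80 mm (y) by 26 mm high; origin at the centre of its underside. The backrest stands loosely in a slot 20 mm from the origin to -x, its foot along the insert's +x
- cap: The orange cap as a whole; origin at the centre of its rim (underside), 15 mm below cap_center. If the backrest is not fully down, its foot stops the cap from seating.
- cup: white ceramic mug, 76 mm across, 75 mm high, bystander; origin at the centre of its underside
- controller: grey game controller, about 95 by 155 mm, 44 mm high, bystander; origin under its middle
- clip: chrome spring clip, 48 by 34 mm, about 23 mm high, bystander; origin under its middle
- coasters: stack of black round coasters, 94 mm across, 29 mm high, bystander; origin under its middle
There are look-alikes about, which are no part of the job. Several things look just like the cap: the one meant starts nearest to the robot's base.

How it is judged (in metres and radians):
On the way, in this order (a step that is already met when the one before it is completed fails the run):
1. the backrest's tongue is fully down in the slot, foot towards the stud (z of backrest_foot in the frame of slot_mouth between -0.003 and 0.002 m and horizontal distance between backrest_foot and slot_mouth below 0.004 m and angle between backrest_foot's own z axis and vertical below 0.08 rad and x of stud_seat in the frame of backrest_foot above 0.045 m), for 0.2 s.
2. the cap has snapped onto the stud and is down on its collar (all of step 1 and z of cap_center in the frame of stud_seat between 0.012 and 0.017 m and horizontal distance between cap_center and stud_seat below 0.003 m and angle between cap_center's own z axis and vertical below 0.1 rad), for 0.2 s.
At the end, for the whole second after the job is handed in: Gripper still on the cap, cap pressed on the collar with over 4 N. Cap rim within 2 mm of the collar, 3 mm of the stud axis, upright to 0.1 rad. Backrest shoulders within 2 mm of the base top (3 below), 4 mm of the slot centre, upright to 0.08 rad, foot to the stud (all of step 2 and contact force between cap and collar above 4 N and contact force between the fingers and cap above 1 N); the arm keeps its last pose, push and grip.
It fails at once if the cup is pushed more than 25 mm or tipped (distance of cup from where it was at the start of the episode above 0.025 m or angle between cup's own z axis and vertical above 0.3 rad).
It fails at once if the controller is pushed more than 25 mm or tipped (distance of controller from where it was at the start of the episode above 0.025 m or angle between controller's own z axis and vertical above 0.3 rad).
It fails at once if the clip is pushed more than 25 mm or tipped (distance of clip from where it was at the start of the episode above 0.025 m or angle between clip's own z axis and vertical above 0.3 rad).
It fails at once if the coaster stack is pushed more than 25 mm or tipped (distance of coasters from where it was at the start of the episode above 0.025 m or angle between coasters's own z axis and vertical above 0.3 rad).
It also fails if it takes over 54 s, if anything falls off the work surface, if the arm or the gripper's body presses on something with over 40 N, if the wrist force passes 120 N, or if a joint passes its speed limit or range.

## Working session

There is one attempt and no reset: what is moved stays moved. The work goes in short steps, Python scripts to look and compute and a shell command to move; the robot and the scene stay as the last step left them, time stands still between calls to the robot, and variables do not carry over. Pictures are saved under pics/ and viewed, about 8 in all and at most 12, crops included, and the job is handed in when it is done.

```bash
ls; mkdir -p pics; python3 - <<'E'
from station import *
import cv2,numpy as np
s=state();print(s)
for n in("scene","top","wrist"):
    im,d=snapshot(n);cv2.imwrite(f"pics/{n}0.png",im[...,::-1]);np.save(f"pics/{n}0.npy",d);print(n,camera_params(n),(d>0).mean())
E
```

```text
pics
{'time': 0.0, 'qpos': array([ 6.89142821e+01,  1.87325768e+01, -1.10934299e+01,  6.02751386e+01,
       -1.95851677e-03,  8.23108662e+01]), 'qd': array([ 0.02028318,  0.06329465, -0.00567051,  0.05979919, -0.14217389,
       -0.08449337]), 'joint_efforts': array([-1.20253435e-05, -4.43396044e+01,  2.62443101e+01,  1.53849309e-02,
       -1.56916212e-04, -2.51518870e-06]), 'position': array([0.1272544 , 0.53458888, 0.30308852]), 'eef_rot': array([-9.01004979e+01,  1.15921468e-02, -1.33965925e+01]), 'force': array([-0.33443766, -0.63656773, -0.56118509]), 'ft_torque': array([-0.03125918,  0.00092346, -0.00872426]), 'width': 1.0034868186018404}
scene {'fov_y': 46.722851929101516, 'cx': 316.4846851875408, 'cy': 235.1276081618705, 'pose': array([[-0.52264508,  0.44031996, -0.73004141,  1.2513422 ],
       [ 0.85235098,  0.25135087, -0.45860719,  0.4669114 ],
       [-0.01843736, -0.86194029, -0.50667444,  0.59258173],
       [ 0.        ,  0.        ,  0.        ,  1.        ]])} 0.9961165364583333
top {'fov_y': 46.7256898472491, 'cx': 317.6155663688785, 'cy': 244.94272528549925, 'pose': array([[ 3.45729839e-02, -9.75200251e-01,  2.18607362e-01,
         2.88907211e-01],
       [-9.99402106e-01, -3.36543256e-02,  7.92565338e-03,
        -1.16914686e-02],
       [-3.72015838e-04, -2.18750671e-01, -9.75780716e-01,
         1.20858066e+00],
       [ 0.00000000e+00,  0.00000000e+00,  0.00000000e+00,
         1.00000000e+00]])} 0.9960611979166667
wrist {'fov_y': 67.04146721796724, 'cx': 311.364709514327, 'cy': 238.4019070810925, 'hand_eye': array([[-8.34798481e-04,  9.55241142e-01,  2.95827085e-01,
        -7.58848645e-02],
       [-3.34011290e-04, -2.95827438e-01,  9.55241339e-01,
        -7.09092416e-02],
       [ 9.99999596e-01,  6.98624432e-04,  5.66017622e-04,
         6.28122682e-05],
       [ 0.00000000e+00,  0.00000000e+00,  0.00000000e+00,
         1.00000000e+00]])} 0.99611328125
```

View pics/top0.png

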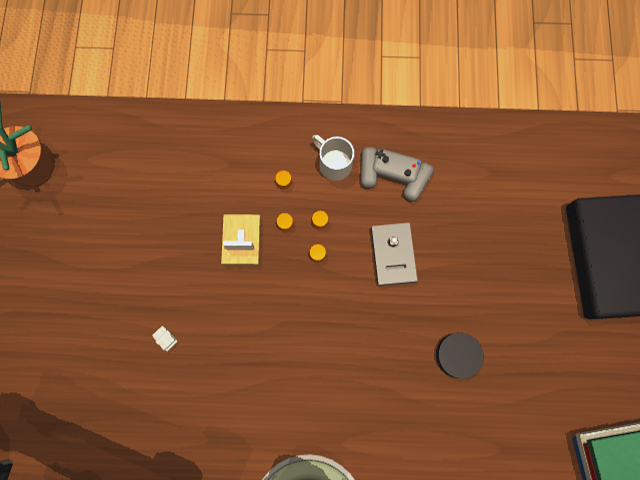

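View pics/scene0.png

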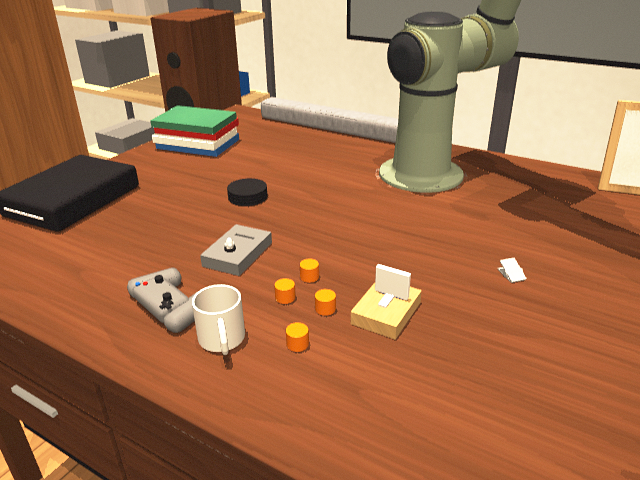

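The backrest is in the insert at about (240,240) in the top view, with its foot pointing up. The base is at about (394,253), with the stud at (393,240) and the slot at (396,267). There are four cap look-alikes at (284,178), (285,221), (320,218) and (318,252). The robot base is at about (310,475), so (318,252) should be the nearest one. I'll measure them to confirm.

```bash
cat > h.py <<'E'
from station import *
import cv2,numpy as np
from scipy.spatial.transform import Rotation as Ro
def cam(n,s=None):
    p=camera_params(n);f=240/np.tan(np.radians(p['fov_y'])/2)
    if n=='wrist':
        T=np.eye(4);T[:3,:3]=Ro.from_euler('xyz',s['eef_rot'],degrees=True).as_matrix();T[:3,3]=s['position']
        P=T@p['hand_eye']
    else: P=p['pose']
    return f,p['cx'],p['cy'],P
def ray(c,px,z):
    f,cx,cy,P=c;px=np.atleast_2d(np.asarray(px,float))
    d=np.c_[(px[:,0]-cx)/f,(px[:,1]-cy)/f,np.ones(len(px))]@P[:3,:3].T
    o=P[:3,3];return o+d*((z-o[2])/d[:,2])[:,None]
def cloud(c,d):
    f,cx,cy,P=c;v,u=np.mgrid[:480,:640]
    return np.stack([(u-cx)/f*d,(v-cy)/f*d,d],-1)@P[:3,:3].T+P[:3,3]
def proj(c,X):
    f,cx,cy,P=c;q=(np.atleast_2d(X)-P[:3,3])@P[:3,:3];return q[:,:2]/q[:,2:]*f+[cx,cy]
def blobs(m,amin=30):
    n,l,st,ce=cv2.connectedComponentsWithStats(m.astype(np.uint8));return [(l==i,ce[i],st[i]) for i in range(1,n) if st[i][4]>=amin]
E
python3 - <<'E'
from h import *
im=cv2.imread('pics/top0.png');d=np.load('pics/top0.npy');c=cam('top');W=cloud(c,d)
hsv=cv2.cvtColor(im,cv2.COLOR_BGR2HSV);H,S,V=cv2.split(hsv)
print('z table',np.median(W[300:330,250:350,2]))
roi=np.zeros_like(H,bool);roi[120:300,200:450]=1
for m,ce,st in blobs((H>12)&(H<22)&(S>230)&(V>180)&roi):
    t=m&(W[...,2]>.024);print('orange',ce,st,W[t].mean(0),np.ptp(W[t],0),np.linalg.norm(W[t].mean(0)[:2]))
for nm,sl in(('base',np.s_[215:292,362:425]),('insert',np.s_[205:272,212:268])):
    w=W[sl];t=(w[...,2]>.022)&(w[...,2]<.030)
    r=cv2.minAreaRect((w[t][:,:2]*1000).astype(np.float32));print(nm,r,np.median(w[t][:,2]))
    hi=w[...,2]>.036;print(' high',w[hi].mean(0),w[hi].min(0),w[hi].max(0),hi.sum())
    if nm=='insert':
        hi=w[...,2]>.068;print(' top',w[hi].mean(0),cv2.minAreaRect((w[hi][:,:2]*1000).astype(np.float32)))
    if nm=='base':
        u=np.argwhere(t)[:, ::-1]
dark=np.zeros_like(roi);dark[258:275,380:412]=1
print('slot dark',[ (ce,st,ray(c,ce,.026),cv2.minAreaRect(np.argwhere(m)[:,::-1].astype(np.float32))) for m,ce,st in blobs((V<90)&dark,10)])
E
python3 -c "
import cv2;a=cv2.imread('pics/top0.png')
cv2.imwrite('pics/crop0.png',cv2.resize(a[150:300,210:430],None,fx=3.6,fy=3.6,interpolation=2))"
```

```text
z table 0.0003401963777068806
orange [282.71264368 177.60344828] [275 171  16  15 174] [0.70428044 0.08113789 0.0303308 ] [0.03433278 0.03346497 0.0117206 ] 0.7089388539479219
orange [318.65384615 214.42307692] [312 211  16  10  78] [ 0.61746492 -0.00191708  0.04560032] [0.34138323 0.03083378 1.18346915] 0.6174678933046314
orange [283.18181818 218.82828283] [277 213  15  16  99] [0.60591803 0.07476335 0.04203384] [0.33382352 0.10091557 1.18417742] 0.6105130764206126
base ((543.0652465820312, -168.14785766601562), (131.3450469970703, 84.85478973388672), 7.406522274017334) 0.026594559205663892
 high [ 0.50144312 -0.12836303  0.31629249] [ 0.28890721 -0.17312259  0.03871712] [ 0.57649413 -0.01169147  1.20858066] 73
insert ((563.2171020507812, 167.4940643310547), (111.7615966796875, 80.7606430053711), 1.3954609632492065) 0.026310993485691547
 high [0.52401284 0.15384349 0.14290921] [ 0.28890721 -0.01169147  0.03606274] [0.56551168 0.1961169  1.20858066] 270
 top [0.51647452 0.14828026 0.18998122] ((431.61163330078125, 74.46461486816406), (329.6334533691406, 49.91470718383789), 39.7315673828125)
slot dark [(array([402.1, 265.2]), array([398, 265,   8,   2,  10], dtype=int32), array([[ 0.51526095, -0.18631337,  0.026     ]]), ((401.5, 265.5), (1.0, 7.0), 90.0))]
```

View pics/crop0.png

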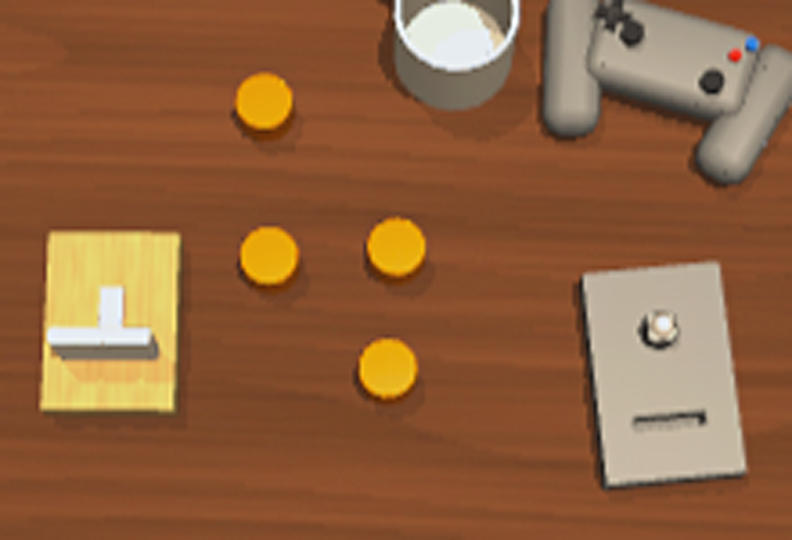

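The candidates are (284,178), (285,221), (320,218) and (318,252). The crop shows four identical orange caps, and the one at full-image (318,252), crop (388,369), is lowest, so it's nearest the robot base. That fits the description. Moving above the backrest.

```bash
cat >> h.py <<'E'
def rows(p,yaw):
    s=state();R=Ro.from_euler('xyz',s['eef_rot'],degrees=True).as_matrix()
    d=R.T@(np.asarray(p)-s['position'])/.05;t=-((yaw-s['eef_rot'][2]+180)%360-180)/5
    print('ROW',np.round(d,3),round(t,3),'at',s['position'].round(4),s['eef_rot'].round(2),'F',s['force'].round(1),'w',round(s['width'],3),'t',round(s['time'],2))
E
python3 - <<'E'
from h import *
rows([.543,.167,.24],-88.6)
im=cv2.imread('pics/top0.png');c=cam('top');hsv=cv2.cvtColor(im,cv2.COLOR_BGR2HSV);H,S,V=cv2.split(hsv)
roi=np.zeros_like(H,bool);roi[120:300,270:340]=1
for m,ce,st in blobs((H>14)&(H<25)&(S>200)&(V>200)&roi,60):
    X=ray(c,ce,.029)[0];print(ce,st,X,np.hypot(*X[:2]))
E
python3 -m inch '[[9.8,1.26,-5.23,15.04],[9.8,1.26,-5.23,15.04],[9.8,1.26,-5.23,15.04],[9.8,1.26,-5.23,15.04],[9.8,1.26,-5.23,15.04],[9.8,1.26,-5.23,15.04],[9.8,1.26,-5.23,15.04],[9.8,1.26,-5.23,15.04],[9.8,1.26,-5.23,15.04],[9.8,1.26,-5.23,15.04],[9.8,1.26,-5.23,15.04],[9.8,1.26,-5.23,15.04]]'
python3 - <<'E'
from h import *
rows([.543,.167,.24],-88.6)
E
```

```text
ROW [ 9.792  1.271 -5.226] 15.041 at [0.1273 0.5347 0.3033] [-9.008e+01  1.000e-02 -1.340e+01] F [0.7 0.3 0.3] w 1.0 t 0.15
[282.85227273 177.50568182] [276 171  15  14 176] [0.7049789  0.08094277 0.029     ] 0.7096104398811176
[319.62105263 217.93157895] [312 211  16  15 190] [ 0.61418112 -0.00441419  0.029     ] 0.6141969856944788
[284.21875    220.30208333] [277 213  16  16 192] [0.60610453 0.07316037 0.029     ] 0.6105040029462427
[317.22222222 251.65151515] [310 244  16  16 198] [ 0.5382332  -0.00177325  0.029     ] 0.5382361179190546
time: 1.35
position: [0.5467, 0.163, 0.2396]
eef_rot: [-90.0, -0.1, -88.9]
force: [-0.7, 1.2, 0.4]
width: 1.001
ROW [-0.081 -0.009 -0.073] -0.064 at [0.5467 0.163  0.2396] [-89.96  -0.14 -88.92] F [-0.7  1.2  0.4] w 1.001 t 1.35
```

```bash
python3 -m inch '[[-0.08,0,-0.07,-0.06],[-0.08,0,-0.07,-0.06],[-0.08,0,-0.07,-0.06],[-0.08,0,-0.07,-0.06]]' 
python3 - <<'E'
from h import *
s=state();c=cam('wrist',s);im,d=snapshot('wrist');cv2.imwrite('pics/w1.png',im[...,::-1]);np.save('pics/w1.npy',d)
W=cloud(c,d);Z=W[...,2]
print(s['position'],s['eef_rot'])
roi=(abs(W[...,0]-.543)<.07)&(abs(W[...,1]-.167)<.06)
print('hist',np.histogram(Z[roi],bins=np.arange(0,.1,.004)))
t=roi&(Z>.070)&(Z<.085);r=cv2.minAreaRect((W[t][:,:2]*1000).astype(np.float32));print('panel top',t.sum(),np.median(Z[t]),r)
t=roi&(Z>.022)&(Z<.0275);r=cv2.minAreaRect((W[t][:,:2]*1000).astype(np.float32));print('ins top',t.sum(),np.median(Z[t]),r)
E
```

```text
time: 1.75
position: [0.5422, 0.1682, 0.2399]
eef_rot: [-90.0, -0.1, -88.5]
force: [-0.4, -0.9, 0.2]
width: 1.002
[0.54215285 0.16821364 0.239873  ] [-89.96358679  -0.13143026 -88.49225164]
hist (array([ 7699,    34,   132,    12,   123,   111, 10261,  1315,    47,
          10,    11,    14,    12,    15,    13,    14,    17,    17,
         213,   974,     0,     0,     0,     0]), array([0.   , 0.004, 0.008, 0.012, 0.016, 0.02 , 0.024, 0.028, 0.032,
       0.036, 0.04 , 0.044, 0.048, 0.052, 0.056, 0.06 , 0.064, 0.068,
       0.072, 0.076, 0.08 , 0.084, 0.088, 0.092, 0.096]))
panel top 1196 0.07668855689480239 ((539.8240356445312, 168.2553253173828), (9.38894271850586, 59.545780181884766), 1.7064107656478882)
ins top 8902 0.026710065762688584 ((559.6505126953125, 168.71676635742188), (108.65924072265625, 80.74771881103516), 1.6012957096099854)
```

View pics/w1.png

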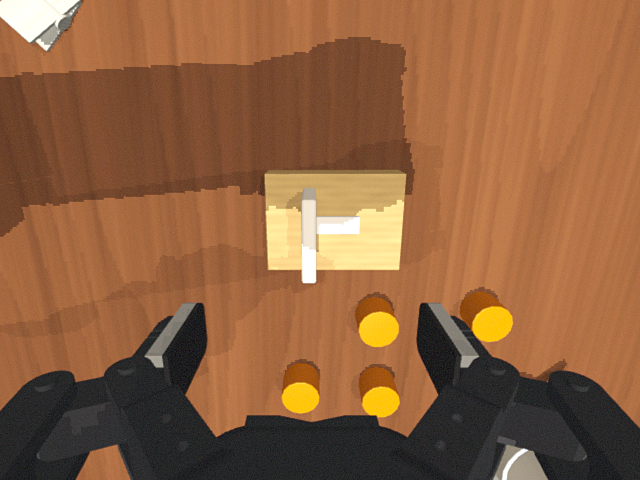

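```bash
python3 -c "
from h import *
rows([.5398,.1683,.1147],-88.3)"
python3 -m inch '[[0,0.6,-0.05,-0.04],[0,1.2,-0.05,-0.04],[0,1.8,-0.05,-0.04],[0,2.3,-0.05,-0.04],[0,2.5,-0.05,-0.04],[0,2.5,-0.05,-0.04],[0,2.5,-0.05,-0.04]]'
python3 -c "
from h import *
rows([.5398,.1683,.1147],-88.3)"
```

```text
ROW [-0.011  2.504 -0.053] -0.04 at [0.5423 0.1681 0.2399] [-89.95  -0.13 -88.5 ] F [0.4 0.1 0.4] w 1.002 t 1.8
time: 2.5
position: [0.5405, 0.1682, 0.1159]
eef_rot: [-89.9, -0.1, -88.3]
force: [0.3, 0.3, -0.8]
width: 1.004
ROW [-0.003  0.025 -0.014] 0.005 at [0.5405 0.1682 0.1159] [-89.88  -0.12 -88.28] F [ 0.3  0.3 -0.8] w 1.004 t 2.5
```

```bash
python3 -m inch '[[0,0.025,-0.014,0],[0,0.025,-0.014,0],[0,0.025,-0.014,0],[0,0.025,-0.014,0],[0,0.025,-0.014,0],[0,0.025,-0.014,0],[0,0.025,-0.014,0],[0,0.025,-0.014,0],[0,0.025,-0.014,0],[0,0.025,-0.014,0]]' 255
python3 -c "
from h import *
rows([.5398,.1683,.2047],-88.3)"
```

```text
time: 3.5
position: [0.5399, 0.1682, 0.115]
eef_rot: [-89.9, -0.1, -88.3]
force: [-0.9, -0.3, 5.0]
width: 0.108
ROW [ 1.000e-03 -1.794e+00  2.000e-03] 0.006 at [0.5399 0.1682 0.115 ] [-89.85  -0.12 -88.27] F [-0.9 -0.3  5. ] w 0.108 t 3.5
```

```bash
python3 -m inch '[[0,-0.3,0,0],[0,-0.9,0,0],[0,-1.5,0,0],[0,-1.8,0,0],[0.7,-1.8,-0.06,-0.1],[1.4,-1.8,-0.13,-0.2],[2.1,-1.8,-0.2,-0.3],[2.8,-1.8,-0.26,-0.4],[3.5,-1.8,-0.33,-0.5],[4.2,-1.8,-0.4,-0.6],[4.9,-1.8,-0.46,-0.7],[5.4,-1.8,-0.5,-0.7]]'
python3 -c "
from h import *
rows([.5133,-.248,.17],-82.6)"
```

```text
time: 4.7
position: [0.5224, -0.1043, 0.205]
eef_rot: [-89.9, -0.1, -84.9]
force: [-0.2, 0.3, -0.2]
width: 0.106
ROW [ 2.844  0.705 -0.44 ] -0.45 at [ 0.5224 -0.1043  0.205 ] [-89.9   -0.14 -84.85] F [-0.2  0.3 -0.2] w 0.106 t 4.7
```

```bash
python3 -m inch '[[0.7,0.1,-0.1,-0.1],[1.4,0.25,-0.2,-0.2],[2.1,0.4,-0.3,-0.3],[2.6,0.6,-0.4,-0.45],[2.84,0.7,-0.44,-0.45],[2.84,0.7,-0.44,-0.45],[2.84,0.7,-0.44,-0.45],[2.84,0.7,-0.44,-0.45]]'
cat > base.py <<'E'
from h import *
import sys
s=state();c=cam('wrist',s);im,d=snapshot('wrist');cv2.imwrite(f'pics/{sys.argv[1]}.png',im[...,::-1]);np.save(f'pics/{sys.argv[1]}.npy',d)
W=cloud(c,d);Z=W[...,2];print(s['position'],s['eef_rot'],s['width'])
roi=(abs(W[...,0]-.543)<.09)&(abs(W[...,1]+.168)<.07)
t=roi&(Z>.022)&(Z<.0295);r=cv2.minAreaRect((W[t][:,:2]*1000).astype(np.float32));print('base top',t.sum(),np.median(Z[t]),r)
near=roi&(np.hypot(W[...,0]-.5133,W[...,1]+.172)<.035)
g=near&(Z<.0215)
for m,ce,st in blobs(g,60):
    u=np.argwhere(m)[:,::-1];X=ray(c,u,.0262)[:,:2];print('slot hole',m.sum(),cv2.minAreaRect((X*1000).astype(np.float32)))
t=roi&(Z>.046)&(Z<.052);print('stud top',t.sum(),W[t].mean(0),np.median(W[t],0))
E
python3 base.py w2
```

```text
time: 5.5
position: [0.5135, -0.2464, 0.1705]
eef_rot: [-89.9, -0.1, -82.5]
force: [-0.5, 0.5, -0.6]
width: 0.109
[ 0.51347273 -0.24641339  0.17051739] [-89.9001938   -0.1089313  -82.51211082] 0.10941632090583878
base top 33440 0.026877954482757774 ((540.043212890625, -166.74911499023438), (130.88658142089844, 84.4288558959961), 7.213133811950684)
slot hole 940 ((510.1462097167969, -170.9219512939453), (6.699182510375977, 41.7258415222168), 7.801047325134277)
stud top 482 [ 0.56376641 -0.16383567  0.04872618] [ 0.56358003 -0.16388881  0.04881739]
```

View pics/w2.png

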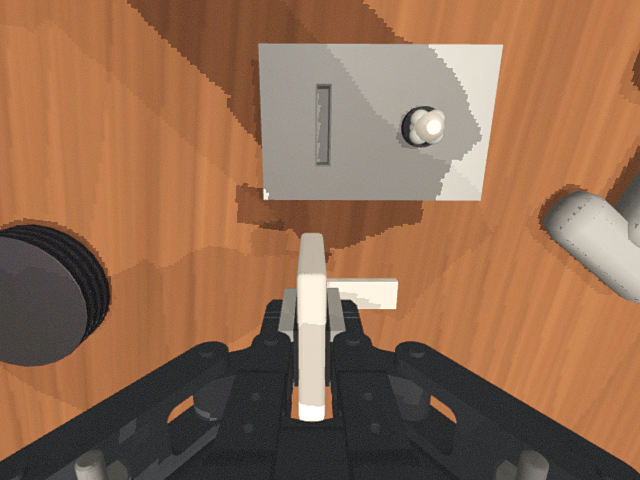

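The wrist view shows the slot at (323,124), the stud at (430,125) and the held panel at (312,320), with its foot pointing right towards the stud. Next I'll check the panel's pose in the hand.

```bash
python3 - <<'E'
from h import *
d=np.load('pics/w2.npy');p=camera_params('wrist');f=240/np.tan(np.radians(p['fov_y'])/2);H=p['hand_eye']
T=cloud((f,p['cx'],p['cy'],H),d)
sub=T[225:425,296:402];im=cv2.imread('pics/w2.png')[225:425,296:402]
near=(sub[...,1]<.115)
im2=im.astype(int).sum(-1)
for r in list(range(232,425,12)):
    row=T[r];ok=(abs(row[:,2])<.012)&(row[:,1]<.125)&(cv2.imread('pics/w2.png')[r].astype(int).sum(-1)>450)
    ok[:285]=0;ok[345:]=0
    if ok.sum()>3: print(r,ok.sum(),np.flatnonzero(ok)[[0,-1]],'x %.4f y %.4f zmin %.4f zmax %.4f mid %.4f'%(row[ok][:,0].mean(),row[ok][:,1].mean(),row[ok][:,2].min(),row[ok][:,2].max(),(row[ok][:,2].min()+row[ok][:,2].max())/2))
ft=T[280:308,335:396].reshape(-1,3);print('foot',np.median(ft,0),ft.min(0),ft.max(0))
ft=T[285:305,:][:,335:395];print('foot y at columns',[np.median(ft[:,k,1]).round(4) for k in (2,20,40,55)],[np.median(ft[:,k,2]).round(4) for k in (2,20,40,55)])
E
python3 -c "
from h import *
rows([.5102,-.1705,.17],-82.7)"
```

```text
244 22 [301 322] x -0.0298 y 0.0700 zmin -0.0045 zmax 0.0042 mid -0.0002
256 26 [299 324] x -0.0296 y 0.0561 zmin -0.0049 zmax 0.0046 mid -0.0002
268 28 [298 325] x -0.0296 y 0.0442 zmin -0.0048 zmax 0.0046 mid -0.0001
280 41 [297 337] x -0.0221 y 0.0510 zmin -0.0049 zmax 0.0119 mid 0.0035
292 29 [297 325] x -0.0234 y 0.0384 zmin -0.0050 zmax 0.0043 mid -0.0003
304 29 [297 325] x -0.0190 y 0.0383 zmin -0.0051 zmax 0.0044 mid -0.0003
316 28 [298 325] x -0.0145 y 0.0383 zmin -0.0047 zmax 0.0045 mid -0.0001
328 26 [299 324] x -0.0100 y 0.0381 zmin -0.0044 zmax 0.0041 mid -0.0001
340 30 [291 332] x -0.0055 y 0.0378 zmin -0.0070 zmax 0.0067 mid -0.0002
352 26 [299 324] x -0.0005 y 0.0382 zmin -0.0045 zmax 0.0043 mid -0.0001
364 26 [299 324] x 0.0045 y 0.0383 zmin -0.0045 zmax 0.0043 mid -0.0001
376 26 [299 324] x 0.0061 y 0.0339 zmin -0.0046 zmax 0.0044 mid -0.0001
388 27 [298 324] x 0.0147 y 0.0383 zmin -0.0051 zmax 0.0044 mid -0.0003
400 26 [299 324] x 0.0200 y 0.0384 zmin -0.0047 zmax 0.0045 mid -0.0001
412 26 [299 324] x 0.0254 y 0.0383 zmin -0.0047 zmax 0.0046 mid -0.0001
foot [-0.00247704  0.08406115  0.02500055] [-0.07578739 -0.07090994 -0.00020048] [0.00715268 0.0868857  0.03966828]
foot y at columns [np.float64(0.0615), np.float64(0.0838), np.float64(0.0842), np.float64(0.0844)] [np.float64(0.0101), np.float64(0.0203), np.float64(0.0298), np.float64(0.0369)]
ROW [-1.515  0.01   0.131] 0.04 at [ 0.5136 -0.2464  0.1707] [-89.89  -0.13 -82.5 ] F [ 0.6  0.1 -0.8] w 0.108 t 5.55
```

```bash
python3 -m inch '[[-0.5,0,0.04,0.04],[-1,0,0.09,0.04],[-1.4,0,0.13,0.04],[-1.515,0,0.131,0.04],[-1.515,0.3,0.131,0.04],[-1.515,0.62,0.131,0.04],[-1.515,0.62,0.131,0.04],[-1.515,0.62,0.131,0.04],[-1.515,0.62,0.131,0.04]]'
python3 -c "
from h import *
rows([.5102,-.1705,.1147],-82.7)"
```

```text
time: 6.45
position: [0.5109, -0.1709, 0.1404]
eef_rot: [-89.8, -0.2, -82.7]
force: [0.3, -0.2, 0.4]
width: 0.108
ROW [-0.012  0.513 -0.014] -0.001 at [ 0.5109 -0.1709  0.1404] [-89.82  -0.18 -82.7 ] F [ 0.3 -0.2  0.4] w 0.108 t 6.45
```

```bash
python3 -m inch '[[-0.012,0,-0.014,0],[-0.012,0.05,-0.014,0],[-0.012,0.1,-0.014,0],[-0.012,0.14,-0.014,0],[-0.012,0.18,-0.014,0],[-0.012,0.22,-0.014,0],[-0.012,0.22,-0.014,0],[-0.012,0.22,-0.014,0]]'
python3 -c "
from h import *
rows([.5102,-.1705,.1147],-82.7)"
```

```text
time: 7.25
position: [0.5101, -0.1704, 0.1292]
eef_rot: [-89.8, -0.2, -82.7]
force: [-0.3, 0.3, -0.3]
width: 0.107
ROW [0.001 0.291 0.001] -0.001 at [ 0.5101 -0.1704  0.1292] [-89.83  -0.17 -82.7 ] F [-0.3  0.3 -0.3] w 0.107 t 7.25
```

```bash
python3 -m inch '[[0,0.05,0,0],[0,0.1,0,0],[0,0.15,0,0],[0,0.2,0,0],[0,0.24,0,0],[0,0.27,0,0],[0,0.29,0,0],[0,0.3,0,0],[0,0.3,0,0],[0,0.3,0,0]]'
python3 -c "
from h import *
rows([.5102,-.1705,.1147],-82.7)"
```

```text
time: 8.25
position: [0.5101, -0.1704, 0.115]
eef_rot: [-89.8, -0.2, -82.7]
force: [-2.4, 0.4, 6.4]
width: 0.11
ROW [0.002 0.005 0.003] 0.0 at [ 0.5101 -0.1704  0.115 ] [-89.83  -0.18 -82.7 ] F [-2.4  0.4  6.4] w 0.11 t 8.25
```

```bash
python3 -m inch '[[0,0.015,0,0],[0,0.015,0,0],[0,0.015,0,0]]'; python3 -m inch '[[0,0,0,0],[0,0,0,0],[0,0,0,0],[0,0,0,0],[0,0,0,0],[0,0,0,0]]' 130
python3 -m inch '[[0,-0.3,0,0],[0,-0.9,0,0],[0,-1.5,0,0],[0.4,-1.9,0,0],[1,-1.9,0,0],[1.5,-1.9,0,0],[1.7,-1.9,0,0],[1.7,-1.9,0,0],[1.7,-1.9,0,0]]'
cat >> base.py <<'E'
t=roi&(Z>.070)&(Z<.085);print('panel top',t.sum(),np.median(Z[t]),cv2.minAreaRect((W[t][:,:2]*1000).astype(np.float32)))
t=roi&(Z>.0285)&(Z<.033)&(W[...,0]>.515)&(W[...,0]<.552);print('foot',t.sum(),np.median(Z[t]),cv2.minAreaRect((W[t][:,:2]*1000).astype(np.float32)))
E
python3 base.py w3;python3 -c "
from h import *
rows([.5382,-.002,.20],7.3)"
```

```text
time: 8.55
position: [0.5101, -0.1704, 0.115]
eef_rot: [-89.8, -0.2, -82.7]
force: [-2.0, 0.7, 7.0]
width: 0.109
time: 9.15
position: [0.5101, -0.1704, 0.1149]
eef_rot: [-89.8, -0.2, -82.7]
force: [-0.5, 0.2, -0.2]
width: 0.489
time: 10.05
position: [0.52, -0.2535, 0.2096]
eef_rot: [-89.9, -0.1, -82.7]
force: [-0.4, 0.0, -0.1]
width: 0.49
[ 0.51997584 -0.25354787  0.20959755] [-89.88078715  -0.10030925 -82.68860494] 0.48952507053413524
base top 22146 0.026909578692585312 ((539.9558715820312, -166.68370056152344), (130.5129852294922, 84.19266510009766), 7.362851142883301)
stud top 353 [ 0.56392782 -0.16384901  0.048776  ] [ 0.56367752 -0.16390125  0.04890612]
panel top 2199 0.07672604994452739 ((510.299072265625, -170.59767150878906), (9.787788391113281, 59.55734634399414), 7.001500606536865)
foot 1209 0.030831255483151077 ((533.712890625, -165.73635864257812), (82.58314514160156, 36.243289947509766), 89.80364227294922)
ROW [-4.938  0.186  1.002] -17.991 at [ 0.52   -0.2533  0.2097] [-89.88  -0.11 -82.65] F [0.  0.1 0.4] w 0.492 t 10.1
```

View pics/w3.png

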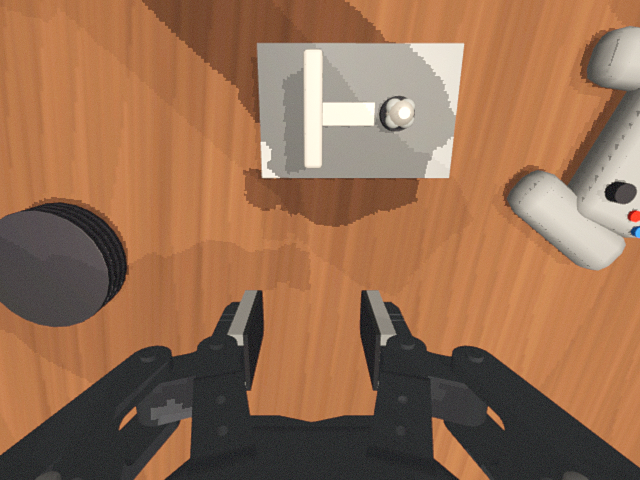

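```bash
python3 -m inch '[[-0.8,0,0.15,-1.7],[-1.6,0,0.3,-3.4],[-2.4,0,0.5,-5.1],[-3.2,0,0.65,-6.8],[-4,0,0.8,-8.5],[-4.6,0,0.95,-10.2],[-4.94,0,1,-11.9],[-4.94,0,1,-13.6],[-4.94,0,1,-15.3],[-4.94,0,1,-17],[-4.94,0,1,-18],[-4.94,0,1,-18]]' 75
python3 -m inch '[[0,0,0,0],[0,0,0,0],[0,0,0,0]]'
cat > cap.py <<'E'
from h import *
import sys
s=state();c=cam('wrist',s);im,d=snapshot('wrist');cv2.imwrite(f'pics/{sys.argv[1]}.png',im[...,::-1])
W=cloud(c,d);Z=W[...,2];H,S,V=cv2.split(cv2.cvtColor(im,cv2.COLOR_RGB2HSV))
print(s['position'],s['eef_rot'])
top=(Z>.0275)&(Z<.0325)&(S>150)&(H<30)
for m,ce,st in blobs(top,150):
    (x,y),r=cv2.minEnclosingCircle((W[m][:,:2]*1000).astype(np.float32));print('cap px',ce.round(0),m.sum(),'circle',round(x,1),round(y,1),round(r,1),'z',np.median(Z[m]).round(4),'mean',W[m][:,:2].mean(0).round(4))
E
python3 cap.py w4;python3 -c "
from h import *
rows([.5382,-.002,.078],7.3)"
```

```text
time: 11.3
position: [0.5373, -0.0007, 0.2092]
eef_rot: [-90.1, -0.1, 7.4]
force: [-0.1, -0.2, -0.3]
width: 0.707
time: 11.6
position: [0.5372, -0.0005, 0.2092]
eef_rot: [-90.1, -0.1, 7.4]
force: [-0.3, 0.6, 0.5]
width: 0.706
[ 5.37153359e-01 -5.19124816e-04  2.09201887e-01] [-9.00771563e+01 -7.44315592e-02  7.39882924e+00]
cap px [312. 233.] 1816 circle 535.6 -0.3 18.0 z 0.0308 mean [ 5.35e-01 -3.00e-04]
cap px [296. 325.] 1471 circle 611.4 -2.7 18.1 z 0.0308 mean [ 0.6104 -0.003 ]
cap px [378. 328.] 231 circle 604.9 65.1 14.7 z 0.0307 mean [0.6045 0.061 ]
cap px [383. 417.] 200 circle 691.1 79.7 9.8 z 0.0306 mean [0.6895 0.081 ]
ROW [ 0.012  2.625 -0.026] 0.02 at [ 0.5372 -0.0006  0.2092] [-9.008e+01 -8.000e-02  7.400e+00] F [ 0.3 -0.6  0.7] w 0.709 t 11.65
```

View pics/w4.png

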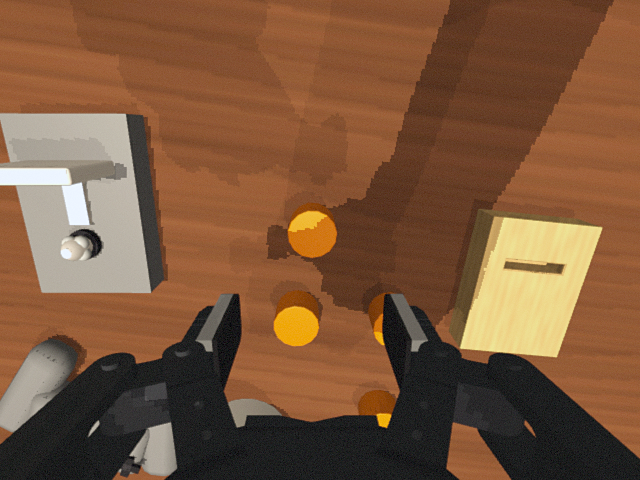

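The target cap is at (312,233), upright, with world position (0.5355, -0.0003). The backrest is still seated, at upper left. Descending to grip the cap.

```bash
python3 -c "
from h import *
rows([.5355,-.0003,.075],7.4)"
python3 -m inch '[[-0.03,0.6,0.01,0],[-0.03,1.2,0.01,0],[-0.03,1.8,0.01,0],[-0.03,2.3,0.01,0],[-0.03,2.6,0.01,0],[-0.03,2.68,0.01,0],[-0.03,2.68,0.01,0],[-0.03,2.68,0.01,0],[-0.03,2.68,0.01,0]]'
python3 -c "
from h import *
rows([.5355,-.0003,.075],7.4)"
python3 -m inch '[[0,0,0,0],[0,0,0,0],[0,0,0,0],[0,0,0,0],[0,0,0,0],[0,0,0,0],[0,0,0,0],[0,0,0,0]]' 255
python3 -c "
from h import *
rows([.5648,-.1635,.2],7.3)"
```

```text
ROW [-0.037  2.685  0.014] -0.0 at [ 0.5372 -0.0006  0.2092] [-9.008e+01 -8.000e-02  7.400e+00] F [ 0.3 -0.6  0.7] w 0.709 t 11.65
time: 12.55
position: [0.5368, -0.0006, 0.0763]
eef_rot: [-90.1, -0.2, 7.4]
force: [-0.3, -0.2, 0.9]
width: 0.704
ROW [-0.024  0.026  0.009] -0.001 at [ 0.5368 -0.0006  0.0763] [-90.11  -0.2    7.39] F [-0.3 -0.2  0.9] w 0.704 t 12.55
time: 13.35
position: [0.5375, -0.0007, 0.0775]
eef_rot: [-90.1, -0.3, 7.4]
force: [-0.4, -0.0, 5.5]
width: 0.401
ROW [ 0.135 -2.441 -3.305] 0.019 at [ 0.5375 -0.0007  0.0775] [-90.14  -0.31   7.39] F [-0.4 -0.   5.5] w 0.401 t 13.35
```

```bash
python3 -m inch '[[0,-0.3,0,0],[0,-0.8,0,0],[0,-1.4,0,0],[0,-2,0,0],[0.03,-2,-0.5,0],[0.06,-2,-1,0],[0.09,-2,-1.5,0],[0.1,-2,-1.8,0],[0.1,-2,-1.9,0],[0.1,-2,-1.9,0],[0.1,-2,-1.9,0]]'
python3 - <<'E'
from h import *
s=state();c=cam('wrist',s);im,d=snapshot('wrist');cv2.imwrite('pics/w5.png',im[...,::-1]);np.save('pics/w5.npy',d)
W=cloud(c,d);Z=W[...,2];H,S,V=cv2.split(cv2.cvtColor(im,cv2.COLOR_RGB2HSV))
p=camera_params('wrist');T=cloud((c[0],c[1],c[2],p['hand_eye']),d)
print(s['position'],s['eef_rot'],s['width'])
m=(S>150)&(H<30)&(V>80)&(abs(T[...,2])<.03)&(abs(T[...,0])<.03)&(T[...,1]<.09)&(T[...,1]>.02)
ys=T[m][:,1];print(m.sum(),'y hist',np.histogram(ys,bins=np.arange(.03,.09,.003)))
top=m&(T[...,1]<np.percentile(ys,5)+.004)
print('cap top tool',np.median(T[top],0),cv2.minEnclosingCircle((T[top][:,[0,2]]*1000).astype(np.float32)),T[top].min(0),T[top].max(0))
side=m&~top;print('side min',T[side].min(0),T[side].max(0))
ro=(abs(W[...,0]-.543)<.09)&(abs(W[...,1]+.168)<.07)
t=ro&(Z>.022)&(Z<.0295);print('base',t.sum(),cv2.minAreaRect((W[t][:,:2]*1000).astype(np.float32)))
t=ro&(Z>.046)&(Z<.052);print('stud',t.sum(),np.median(W[t],0),W[t].min(0),W[t].max(0))
t=ro&(Z>.074)&(Z<.08);print('panel',t.sum(),cv2.minAreaRect((W[t][:,:2]*1000).astype(np.float32)))
E
```

```text
time: 14.45
position: [0.5537, -0.0933, 0.1775]
eef_rot: [-90.1, -0.3, 7.4]
force: [0.6, 1.4, -0.3]
width: 0.404
[ 0.55373211 -0.09330104  0.17753918] [-90.08812509  -0.27073432   7.42579092] 0.40397215091543304
8352 y hist (array([   0,    1,    4,    1,   11, 6144,  382,  279,  252,  253,  226,
        212,  211,  191,  167,   18,    0,    0,    0]), array([0.03 , 0.033, 0.036, 0.039, 0.042, 0.045, 0.048, 0.051, 0.054,
       0.057, 0.06 , 0.063, 0.066, 0.069, 0.072, 0.075, 0.078, 0.081,
       0.084, 0.087]))
cap top tool [-0.00350474  0.04667798  0.00013118] ((-0.13069850206375122, 0.30824005603790283), 20.215173721313477) [-0.02005771  0.03339789 -0.01695362] [0.0158337  0.04979278 0.01764627]
side min [-0.02005438  0.04982085 -0.01697674] [0.01094585 0.07674198 0.01756903]
base 21887 ((540.1034545898438, -166.8208770751953), (130.56137084960938, 84.74061584472656), 7.405400276184082)
stud 476 [ 0.56121721 -0.16234069  0.04846958] [ 0.50159984 -0.199423    0.04600122] [ 0.57067261 -0.14055502  0.05198056]
panel 2684 ((510.0770568847656, -170.5848846435547), (10.081552505493164, 60.033016204833984), 7.535083293914795)
```

View pics/w5.png

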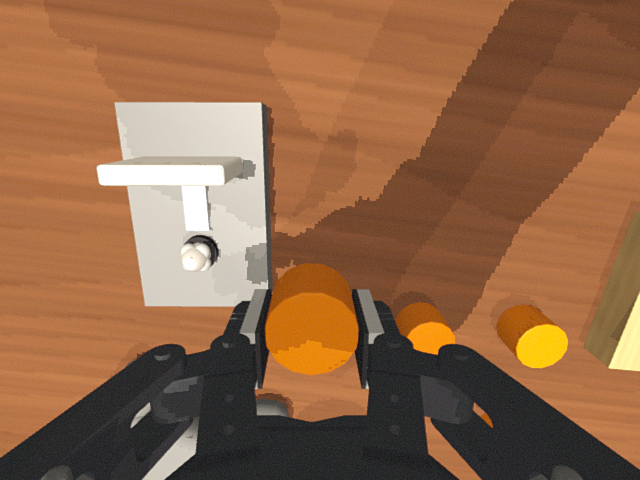

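```bash
python3 -c "
from h import *
rows([.567,-.1636,.136],7.4)"
python3 -m inch '[[0.03,0,-0.5,0],[0.05,0,-1,0],[0.08,0,-1.35,0],[0.08,0,-1.43,0],[0.08,0.2,-1.43,0],[0.08,0.5,-1.43,0],[0.08,0.8,-1.43,0],[0.08,0.83,-1.43,0],[0.08,0.83,-1.43,0],[0.08,0.83,-1.43,0]]'
python3 -c "
from h import *
rows([.567,-.1636,.121],7.4)"
```

```text
ROW [ 0.075  0.835 -1.431] 0.01 at [ 0.5538 -0.0931  0.1776] [-90.1   -0.27   7.45] F [ 0.7 -1.  -1. ] w 0.398 t 14.5
time: 15.5
position: [0.5674, -0.1631, 0.1366]
eef_rot: [-90.1, -0.3, 7.5]
force: [0.7, 0.3, -0.1]
width: 0.403
ROW [-0.011  0.312 -0.008] 0.018 at [ 0.5674 -0.1631  0.1366] [-90.1   -0.3    7.49] F [ 0.7  0.3 -0.1] w 0.403 t 15.5
```

```bash
python3 -m inch '[[-0.01,0.05,-0.01,0],[-0.01,0.1,-0.01,0],[-0.01,0.15,-0.01,0],[-0.01,0.2,-0.01,0],[-0.01,0.25,-0.01,0],[-0.01,0.3,-0.01,0],[-0.01,0.31,-0.01,0],[-0.01,0.31,-0.01,0]]'
python3 -c "
from h import *
rows([.567,-.1636,.118],7.4)"
```

```text
time: 16.3
position: [0.567, -0.1637, 0.121]
eef_rot: [-90.1, -0.3, 7.5]
force: [1.0, -0.1, -0.1]
width: 0.405
ROW [-0.     0.059  0.001] 0.017 at [ 0.567  -0.1637  0.121 ] [-90.09  -0.28   7.49] F [ 1.  -0.1 -0.1] w 0.405 t 16.3
```

```bash
python3 -m inch '[[0,0.02,0,0],[0,0.04,0,0],[0,0.06,0,0],[0,0.08,0,0],[0,0.08,0,0],[0,0.08,0,0]]';python3 -m inch '[[0,0.02,0,0],[0,0.02,0,0],[0,0.02,0,0]]';python3 -m inch '[[0,0.02,0,0],[0,0.02,0,0],[0,0.02,0,0]]'
```

```text
time: 16.9
position: [0.5671, -0.1638, 0.1179]
eef_rot: [-90.1, -0.3, 7.5]
force: [-1.7, 1.6, 7.1]
width: 0.404
time: 17.2
position: [0.5671, -0.1638, 0.1179]
eef_rot: [-90.1, -0.3, 7.5]
force: [-2.7, -0.1, 7.9]
width: 0.4
time: 17.5
position: [0.5671, -0.1638, 0.1179]
eef_rot: [-90.2, -0.3, 7.5]
force: [-3.0, 1.2, 7.9]
width: 0.404
```

Resting on the balls at the predicted height. Now pressing through the snap.

```bash
python3 -m inch '[[0,0.03,0,0],[0,0.04,0,0],[0,0.05,0,0],[0,0.05,0,0],[0,0.05,0,0]]'
```

```text
time: 18.0
position: [0.567, -0.1638, 0.1166]
eef_rot: [-90.2, -0.4, 7.5]
force: [-4.0, 1.1, 8.5]
width: 0.405
```

```bash
python3 -c "
from h import *
rows([.567,-.1636,.1083],7.4)"
```

```text
ROW [-0.001  0.165  0.005] 0.018 at [ 0.567  -0.1638  0.1166] [-90.19  -0.35   7.49] F [-4.   1.1  8.5] w 0.405 t 18.0
```

```bash
python3 -m inch '[[-0.008,0.04,0,0],[-0.008,0.05,0,0],[-0.008,0.06,0,0],[-0.008,0.06,0,0],[-0.008,0.06,0,0]]'
```

```text
time: 18.5
position: [0.5664, -0.1637, 0.1133]
eef_rot: [-90.2, -0.3, 7.5]
force: [-1.6, 0.9, 0.3]
width: 0.405
```

```bash
python3 -m inch '[[0,0.03,0,0],[0,0.06,0,0],[0,0.09,0,0],[0,0.1,0,0],[0,0.1,0,0],[0,0.1,0,0]]'; python3 -m inch '[[0,0.02,0,0],[0,0.02,0,0],[0,0.02,0,0]]'
```

```text
time: 19.1
position: [0.5666, -0.1638, 0.109]
eef_rot: [-90.2, -0.3, 7.5]
force: [-1.9, -0.2, 5.4]
width: 0.402
time: 19.4
position: [0.5666, -0.1638, 0.109]
eef_rot: [-90.2, -0.4, 7.5]
force: [-3.7, 2.3, 9.3]
width: 0.4
```

```bash
python3 -m inch '[[-0.004,0.027,0,0],[-0.004,0.027,0,0],[-0.004,0.027,0,0],[-0.004,0.027,0,0]]'
python3 - <<'E'
from h import *
s=state();print(s['position'],s['force'])
im2,_=snapshot('scene');cv2.imwrite('pics/s6.png',cv2.resize(im2[190:300,180:320,::-1],None,fx=5,fy=5,interpolation=2))
c=cam('wrist',s);im,d=snapshot('wrist');cv2.imwrite('pics/w6.png',im[...,::-1])
W=cloud(c,d);Z=W[...,2];H,S,V=cv2.split(cv2.cvtColor(im,cv2.COLOR_RGB2HSV))
near=np.hypot(W[...,0]-.565,W[...,1]+.1636)<.025
m=near&(S>150)&(H<30)&(Z>.02)
top=m&(Z>np.percentile(Z[m],60)-.002);print('cap top z',np.median(Z[top]),'rim min z',np.percentile(Z[m],1),W[m].min(0),W[m].max(0))
ro=(abs(W[...,0]-.543)<.09)&(abs(W[...,1]+.168)<.07)
t=ro&(Z>.022)&(Z<.0295);print('base top z',np.median(Z[t]))
t=ro&(Z>.074)&(Z<.08)&(W[...,0]<.53);print('panel',t.sum(),np.median(Z[t]),cv2.minAreaRect((W[t][:,:2]*1000).astype(np.float32)))
E
```

```text
time: 19.8
position: [0.5665, -0.1638, 0.1089]
eef_rot: [-90.2, -0.4, 7.5]
force: [-4.0, 1.6, 10.6]
width: 0.403
[ 0.56654033 -0.1637739   0.10893686] [-3.99975039  1.58430768 10.61653692]
cap top z 0.06230325608408556 rim min z 0.03557627811116727 [ 0.54656125 -0.18164061  0.02787631] [ 0.58286894 -0.14554009  0.11478078]
base top z 0.026917199136791387
panel 7023 0.07672114810100382 ((510.0435791015625, -170.72647094726562), (10.221406936645508, 60.38165283203125), 7.505305767059326)
```

View pics/s6.png

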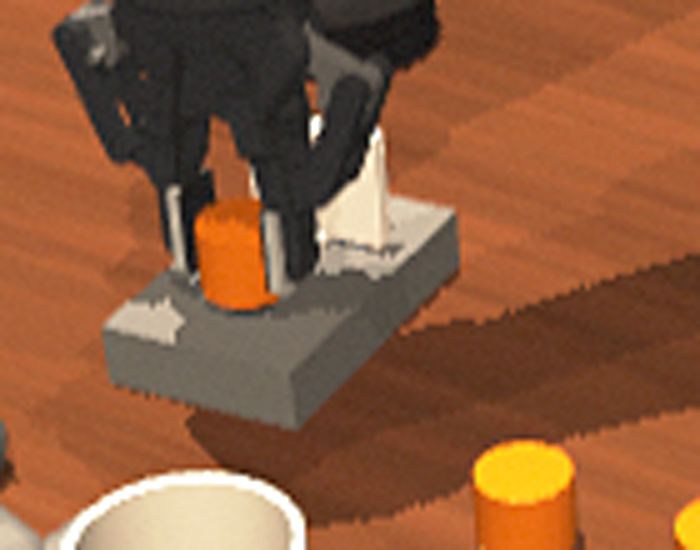

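View pics/w6.png

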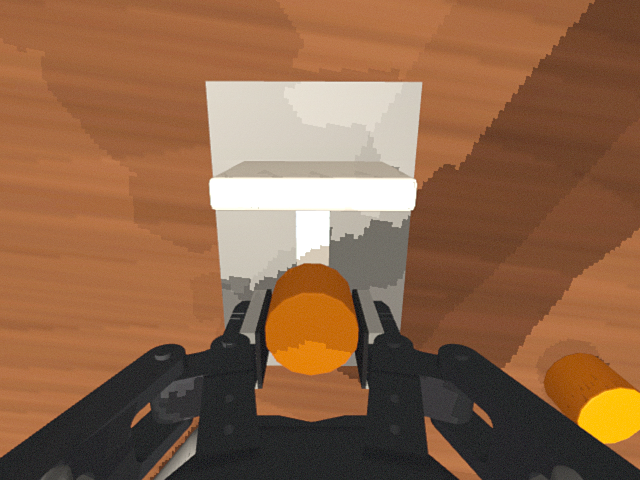

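```bash
python3 -c "
from h import *
s=state();print(s['force'],s['position'],s['time']);print(hand_in());print(state()['force'])"
```

```text
[-5.10559112  1.11185983 12.1387201 ] [ 0.56652505 -0.16378102  0.10892319] 19.9
the job is handed in; nothing more can be done
None
the job is handed in; nothing more can be done
```

The job is handed in at about 19.9 s. The backrest is down in the slot with its foot towards the stud. The orange cap nearest the robot is snapped onto the stud, and the gripper is still holding it and pressing down. `hand_in()` gives no verdict, so these are only my own last checks:

- **Backrest:** its top is at z = 0.0767 m (0.076 expected; the depth reads about 0.8 mm high). It is about 0.2 mm from the measured slot centre and aligned with the base.
- **Cap:** it met the balls at the predicted height. The force peaked at about 8.5 N in the readings, dropped to about 0 N at the snap, then rose again when the rim reached the collar. Its top is at z = 0.0623 m, which is the fully seated height after the same 0.8 mm offset. Its centre is at (0.5647, -0.1636) m, within 0.5 mm of the stud axis.
- **Push:** the wrist force was 10.6 to 12.1 N downward just before hand-in. There was also a sideways force of about 4 to 5 N, probably because the cap sits slightly off-centre in the grip; I left it. I could not measure the force between cap and collar directly.
- **Bystanders:** I saw no contact with the cup, controller, clip or coasters, but I did not re-measure their positions at the end.

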